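# Unlatch the larger battery pack from its charging cradle

## Robot

A 6-joint arm with a two-finger parallel gripper is mounted at the origin on a cart in front of the work surface, level with it; the furniture and walls round the work are solid. World frame = base frame: x ahead of the robot, y to its left, z up, the work surface at z = 0. Lengths are in m, angles in degrees, forces in N, time in s.
With the tool pointing down it reaches from about 0.375 to 0.975 m from the base axis. Payload 3.8 kg.
Tool frame: the origin (TCP) lies on the mounting face of the last link; the fingertips stand 166 mm ahead of it and the grasp point (between the pads) lies 147 mm ahead of it (tip_extent is the z of the fingertips in the tool frame, in m); z points along the fingers, y is the line along which they close (so a half turn about z gives the same grasp; the last joint's range is limited). The gripper opens to 88 mm and grips with 3 to 60 N. Pads are 18 mm wide; open, the fingers measure 123 mm over their backs; the gripper's body (75 mm by 187 mm) begins 45 mm behind the grasp point.
Start: joints at [-78.776, 15.12, 91.902, -0, 72.978, -2.114], TCP at [0.156, -0.657, 0.405] pointing down, gripper open.
Joint ranges: [-150.88, 150.88], [-54.13, 125.18], [17.81, 147.31], [-75.09, 255.09], [0, 152.58], [-146.25, 146.25]. Speed limits (degrees/s): [147.25, 147.25, 180, 180, 180, 180].

## Interface

Orientations are given as a 3x3 rotation matrix whose columns are the frame's x, y, z axes.
In Python, from bench import * gives the robot as it stands. The module is installed in compiled form; this text tells all that it offers.
- The arm moves only by the tool carry_out, never from a script. Its argument "moves" is text: rows parted by semicolons, each of 7 numbers parted by spaces: the shift along the tool's x, y, z each as a share of 0.75 m, from -1 to 1, then the turn, a rotation vector about the tool's x, y, z each as a share of 90 degrees, from -1 to 1, then the opening, from 0 (shut) to 1 (fully open). A call has 1 to 20 rows; each row is the pose to reach, as a shift and turn from the pose commanded when the call began, along the tool's axes at that moment; what a row does not reach only later rows make up. A row lasts 1/10 s, in which the tool goes at most 50 mm and 8.59 degrees, less where a joint would pass 70% of its speed; a pose out of reach is approached as far as the arm can. A call with a number of a shift or a turn outside -1 to 1 is refused whole. A call with a gripper value outside its range is refused whole. The fingers move at their own pace and stop on an object; "grip_force" is the grip in N (left out, the last holds). Time passes only in rows, so rows that repeat a pose let the fingers close. It gives the time, the measured TCP pose, the force, the opening and the grip force at its end, in the units of the state.
- state(): the state, without advancing time (a new reading comes with each control period).
- camera(name): name is "side" or "top" or "wrist"; returns a dict with "image" (420x560x3 uint8, red, green, blue), "mtx" (3x3 intrinsics, pixels), "dist_coeffs" ([k1, k2, p1, p2, k3] as OpenCV has them; the pictures are not rectified), "cam_to_world" (4x4, takes a point from camera to world coordinates). Camera axes: x right, y down, z forward; pixel columns grow to the right and rows downward; lengths in m; the calibration is good to about 2 mm. A picture is of the moment at which its call begins. There is no depth.
- close_job(): hands the job in; it is judged then, once.
The state is a dict: "t": time; "joint_pos": joint angles; "dq": joint speeds; "joint_torque": joint torques, N m; "tool_pos": TCP position; "eef_rot": TCP orientation; "contact_force": force on the tool from outside, world axes, zero at the start; "moment": the same for the moment, N m; "gripper_width": finger opening in m; "gripper_force": force on a finger pad.
Only numpy, scipy, OpenCV 4.12 (cv2) and the standard library are available. Lean on these libraries where they do the work, as an engineer would, in place of code of your own. Each camera call takes 0.05 s, during which the arm holds its last target. There are 200 camera calls.

## Task

Two battery packs are latched in charging cradles on the bench. Take out the larger (longer) one: pinch its two opposed side release buttons fully in together, lift it out of its cradle, and set it down upright in the empty metal tray without dropping it.

Things in the scene. Friction and masses are not known exactly. Their poses are not given: they have to be found in the camera images.
- pack_large_grip (a point): larger black battery pack, upright block 84 (its x) x 40 (y) x 76 mm (z up), 0.2-0.4 kg; point midway between its two grey side buttons, 55 mm above its underside, 21 below its top. Stands in a loose 0.8 kg grey cradle (101 x 68 mm, rim 34 mm above bench) that may slide; its underside 6 mm above bench; lifted 40 mm it is clear. The like pack nearby, 52 mm long, is not wanted
- large_button_left (a joint): press of the button on the pack's +y side: 0 out, 0.010 m fully in; spring 1 N at first, 4 N fully in. Its head, 26 mm along x by 22 tall, is centred at the grip point's x and height; outer face 31 mm from the point, 21 when in (62 and 42 mm over both heads). A nose on its foot hooks under the cradle's rim; more than 7 mm of press frees it
- large_button_right (a joint): the same for the like button on the pack's -y side: 0 out, 0.010 m fully in, springs back. Both must stay in while the pack is lifted out; a grip of 15 to 30 N over both heads presses them home and carries the pack. If the grip is off centre the cradle slides along until both are in
- tray_in (a point): the empty shallow metal tray, fixed to the bench: 140 mm (its x) by 180 mm (its y) outside, walls 4 mm thick and 22 mm high. The point is the centre of its inner floor, about 4 mm above the bench; z up
Things that resemble listed ones, but are neither listed nor needed, are in the scene too. What is shaped like the part that bears pack_large_grip but blue or turquoise is not meant.

How it is judged:
By the outcome, as a careful person would: the job done as asked, in the order asked, and still so for the second after the job is handed in, with the robot touching nothing.
It also fails if it takes over 42 s, if anything falls off the work surface, if the arm or the gripper's body presses on something with over 40 N, if the wrist force passes 120 N, or if a joint passes its speed limit or range.

## Working session

There is one attempt and no reset: what is moved stays moved. The work goes in short steps, Python scripts to look and compute and a tool call to move; the robot and the scene stay as the last step left them, time stands still between calls to the robot, and variables do not carry over. Pictures are saved under pics/ and viewed, at most 10 in all, crops included, and the job is handed in when it is done.

Besides the shell and the picture viewer there is one more tool, called after ">>>" as a command line: name --argument value ..., lists and objects as JSON in quotes. carry_out: Moves the arm, as the interface text tells. Its arguments: {"type":"object","properties":{"moves":{"type":"string"},"grip_force":{"type":"number"}},"required":["moves"]}

```bash
mkdir -p pics; cat > h.py <<'E'
from bench import *
import numpy as np, cv2
def save(name,fn,crop=None,scale=1):
    c=camera(name); im=c["image"][:,:,::-1]
    if crop: a,b,w,h=crop; im=im[b:b+h,a:a+w]
    cv2.imwrite(fn,cv2.resize(im,None,fx=scale,fy=scale,interpolation=cv2.INTER_CUBIC)); return c
def px2w(c,uv,z):
    p=cv2.undistortPoints(np.array(uv,float).reshape(-1,1,2),c["mtx"],np.array(c["dist_coeffs"])).reshape(-1,2)
    T=np.array(c["cam_to_world"]); d=np.c_[p,np.ones(len(p))]@T[:3,:3].T; o=T[:3,3]
    return o+d*((z-o[2])/d[:,2])[:,None]
E
python3 - <<'E'
from h import *
c=save("top","pics/top.png",scale=1.42); print(np.round(c["cam_to_world"],3)); 
c=save("side","pics/side.png",scale=1.42); print(np.round(c["cam_to_world"],3)); s=state(); print(s)
E
```

```text
[[-0.011 -0.997  0.075  0.441]
 [-1.     0.011 -0.006 -0.05 ]
 [ 0.006 -0.075 -0.997  1.309]
 [ 0.     0.     0.     1.   ]]
[[-0.63   0.684 -0.367  0.942]
 [ 0.776  0.554 -0.3    0.322]
 [-0.002 -0.474 -0.88   1.132]
 [ 0.     0.     0.     1.   ]]
{'t': 0.1, 'joint_pos': array([-7.87763528e+01,  1.51637934e+01,  9.19740408e+01,  1.51251128e-03,
        7.29776258e+01, -2.11360659e+00]), 'dq': array([ 0.09135624, -0.08552956, -0.20373738, -0.05596147,  0.03254206,
       -0.0009877 ]), 'joint_torque': array([ 2.31349777e-04, -5.03620863e+01, -3.58071578e+01,  7.31140771e-02,
        2.33586825e-02, -5.92902597e-05]), 'tool_pos': array([ 0.15565868, -0.65648284,  0.40351875]), 'eef_rot': array([[ 9.73030895e-01,  2.30674537e-01, -3.67468933e-04],
       [ 2.30674808e-01, -9.73028883e-01,  1.98152719e-03],
       [ 9.95299834e-05, -2.01285301e-03, -9.99997969e-01]]), 'contact_force': array([ 0.99754103,  0.25565382, -0.45579324]), 'moment': array([0.03100935, 0.00709479, 0.01252407]), 'gripper_force': 0.0, 'gripper_width': 0.08819778732958278}
```

View pics/top.png

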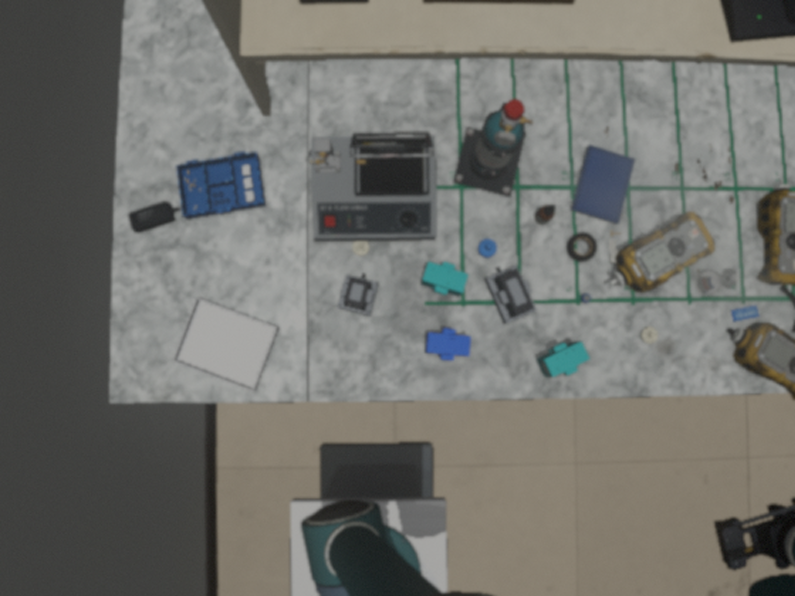

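View pics/side.png

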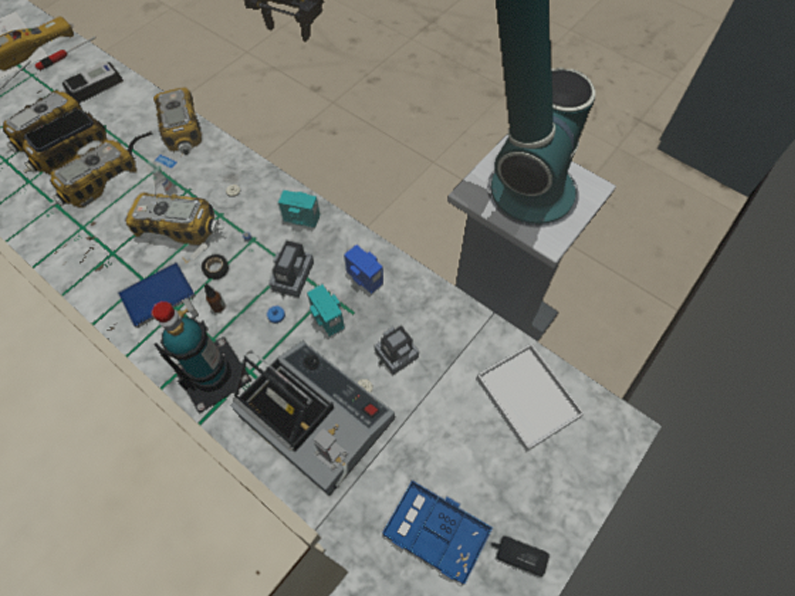

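The top view (shown at 1.42x) has two grey cradles holding black packs, at (359,294) and (511,293), and a white metal tray at (227,343). Turquoise and blue decoys sit at (445,278), (448,344) and (565,358). The cradle at (511,293) is the longer one, so it fits the description. I'll confirm it in a crop.

```bash
python3 - <<'E'
from h import *
c=save("top","pics/c1.png",(230,170,160,75),5)
s=1.42
print(px2w(c,[(511/s,293/s),(359/s,294/s)],.08).round(3))
t=px2w(c,np.array([(200,299),(278,326),(254,389),(176,360)])/s,.022); print(t.round(3),t.mean(0))
E
```

```text
[[ 0.562 -0.286  0.08 ]
 [ 0.563  0.009  0.08 ]]
[[0.562 0.338 0.022]
 [0.505 0.177 0.022]
 [0.378 0.226 0.022]
 [0.438 0.386 0.022]] [0.47100189 0.28183828 0.022     ]
```

View pics/c1.png

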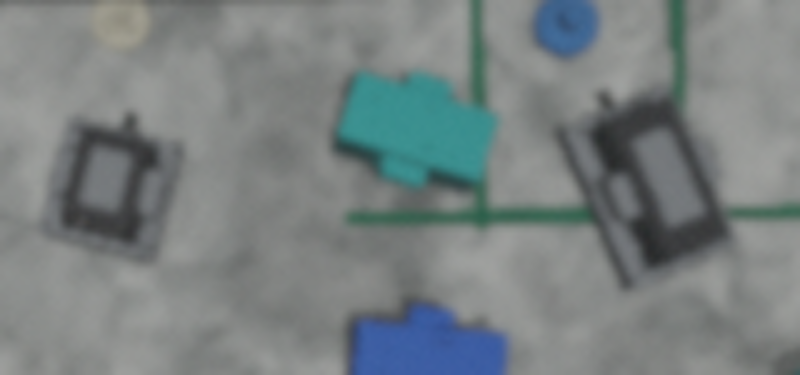

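Crop: the pack on the right (top-face corners near (595,108), (668,95), (728,235), (652,265)) is clearly longer than the left one (about 55 px), so it is the large black pack. The turquoise and blue blocks are decoys. Next I compute the hover move.

```bash
cat >> h.py <<'E'
def rel(p,yaw):
    s=state(); R=np.array(s["eef_rot"]); d=R.T@(np.array(p)-s["tool_pos"])
    y=np.radians(yaw); G=np.array([[np.cos(y),np.sin(y),0],[np.sin(y),-np.cos(y),0],[0,0,-1]])
    r=cv2.Rodrigues(R.T@G)[0].ravel()
    print("shift share",(d/.75).round(4),"turn share",(np.degrees(r)/90).round(4), "mm",(d*1e3).round(1))
E
python3 - <<'E'
from h import *
c=camera("top")
p=px2w(c,np.array([(595,108),(668,95),(728,235),(652,265)])/5+[230,170],.082); m=p.mean(0);print(p.round(3),m)
e=(p[0]+p[1]-p[2]-p[3]);yaw=np.degrees(np.arctan2(e[1],e[0]));print(yaw)
rel([m[0],m[1],.34],yaw)
E
```

```text
[[ 0.603 -0.257  0.082]
 [ 0.61  -0.298  0.082]
 [ 0.532 -0.329  0.082]
 [ 0.515 -0.286  0.082]] [ 0.5649066  -0.29245847  0.082     ]
20.17353609561927
shift share [ 0.6429 -0.3464  0.0857] turn share [-0.0009 -0.0001 -0.076 ] mm [ 482.2 -259.8   64.2]
```

>>> carry_out --moves "0.1 -0.054 0 0 0 -0.02 1;0.22 -0.118 0.02 0 0 -0.04 1;0.34 -0.18 0.04 0 0 -0.06 1;0.46 -0.25 0.06 0 0 -0.076 1;0.58 -0.31 0.08 0 0 -0.076 1;0.643 -0.346 0.086 0 0 -0.076 1;0.643 -0.346 0.086 0 0 -0.076 1;0.643 -0.346 0.086 0 0 -0.076 1;0.643 -0.346 0.086 0 0 -0.076 1;0.643 -0.346 0.086 0 0 -0.076 1;0.643 -0.346 0.086 0 0 -0.076 1;0.643 -0.346 0.086 0 0 -0.076 1;0.643 -0.346 0.086 0 0 -0.076 1;0.643 -0.346 0.086 0 0 -0.076 1;0.643 -0.346 0.086 0 0 -0.076 1;0.643 -0.346 0.086 0 0 -0.076 1" --grip_force 22

```text
t: 1.8
tool_pos: [0.5642, -0.2943, 0.3406]
eef_rot: [[0.939, 0.343, 0.0], [0.343, -0.939, -0.0], [0.0, 0.0, -1.0]]
contact_force: [-0.7, -0.2, 0.1]
gripper_width: 0.0883
gripper_force: 0.0
```

```bash
python3 - <<'E'
from h import *
c=save("wrist","pics/w1.png",scale=1.42); print(np.round(c["cam_to_world"],3)); print(c["mtx"])
E
```

```text
[[ 0.342 -0.909 -0.24   0.626]
 [-0.94  -0.33  -0.088 -0.271]
 [ 0.001  0.256 -0.967  0.321]
 [ 0.     0.     0.     1.   ]]
[[333.55273072   0.         275.03545961]
 [  0.         333.55273072 208.29029614]
 [  0.           0.           1.        ]]
```

View pics/w1.png

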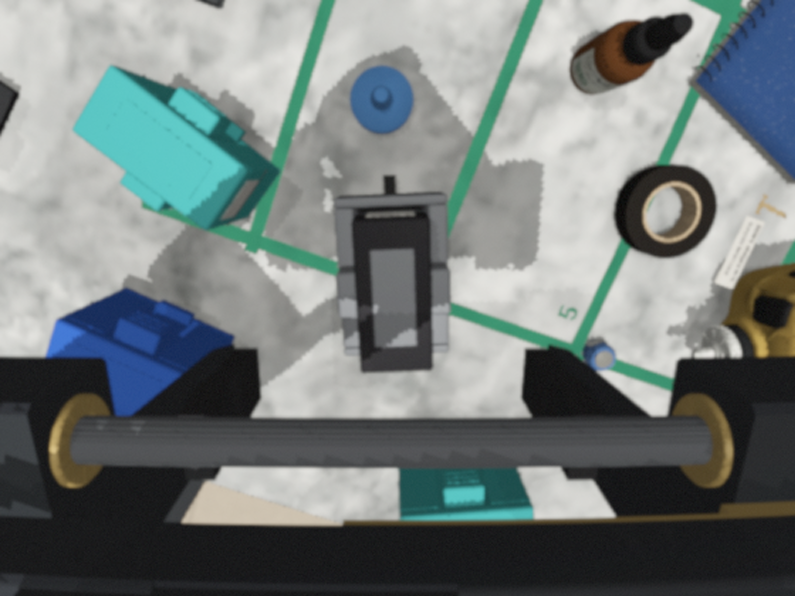

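Wrist view: the large black pack is in its cradle, top-face corners at about (355,219), (428,217), (433,370), (360,371), button heads at about x 345 and 440, with the blue decoy's corner at (233,340) on the left.

```bash
python3 - <<'E'
from h import *
c=camera("wrist"); s=1.42
p=px2w(c,np.array([(355,219),(428,217),(433,370),(360,371)])/s,.082); m=p.mean(0);print(p.round(3),m)
print([np.linalg.norm(p[i]-p[(i+1)%4]).round(4) for i in range(4)])
e=(p[0]+p[1]-p[2]-p[3]);yaw=np.degrees(np.arctan2(e[1],e[0]));print(yaw)
q=px2w(c,np.array([(335,195),(447,193)])/s,.034);print(q.round(3), np.linalg.norm(q[0]-q[1]))
print("blue",(c["cam_to_world"][:2,:2]*0).sum(), px2w(c,np.array([(233,340),(205,395)])/s,.07)-m)
rel([m[0],m[1],.208],yaw)
E
```

```text
[[ 0.598 -0.263  0.082]
 [ 0.611 -0.297  0.082]
 [ 0.535 -0.329  0.082]
 [ 0.521 -0.292  0.082]] [ 0.56617859 -0.2949755   0.082     ]
[np.float64(0.0365), np.float64(0.0827), np.float64(0.0398), np.float64(0.0822)]
21.904017517964373
[[ 0.601 -0.245  0.034]
 [ 0.625 -0.307  0.034]] 0.06655230401079973
blue 0.0 [[-0.05739834  0.07576812 -0.012     ]
 [-0.09636069  0.08258828 -0.012     ]]
shift share [0.0018 0.0019 0.1767] turn share [ 0.0002 -0.0001 -0.0203] mm [  1.4   1.4 132.5]
```

>>> carry_out --moves "0.002 0.002 0.04 0 0 -0.02 1;0.002 0.002 0.08 0 0 -0.02 1;0.002 0.002 0.12 0 0 -0.02 1;0.002 0.002 0.14 0 0 -0.02 1;0.002 0.002 0.16 0 0 -0.02 1;0.002 0.002 0.17 0 0 -0.02 1;0.002 0.002 0.176 0 0 -0.02 1;0.002 0.002 0.176 0 0 -0.02 1;0.002 0.002 0.176 0 0 -0.02 1;0.002 0.002 0.176 0 0 -0.02 1" --grip_force 22

```text
t: 2.9
tool_pos: [0.5676, -0.2942, 0.2094]
eef_rot: [[0.927, 0.374, 0.002], [0.374, -0.927, -0.001], [0.001, 0.002, -1.0]]
contact_force: [0.1, 0.0, 0.2]
gripper_width: 0.0881
gripper_force: 0.0
```

```bash
python3 - <<'E'
from h import *
c=save("wrist","pics/w2.png",scale=1.42); rel([.5662,-.2950,.208],21.9)
E
```

```text
shift share [-0.002   0.0004  0.0017] turn share [ 0.0009 -0.0007  0.0009] mm [-1.5  0.3  1.3]
```

View pics/w2.png

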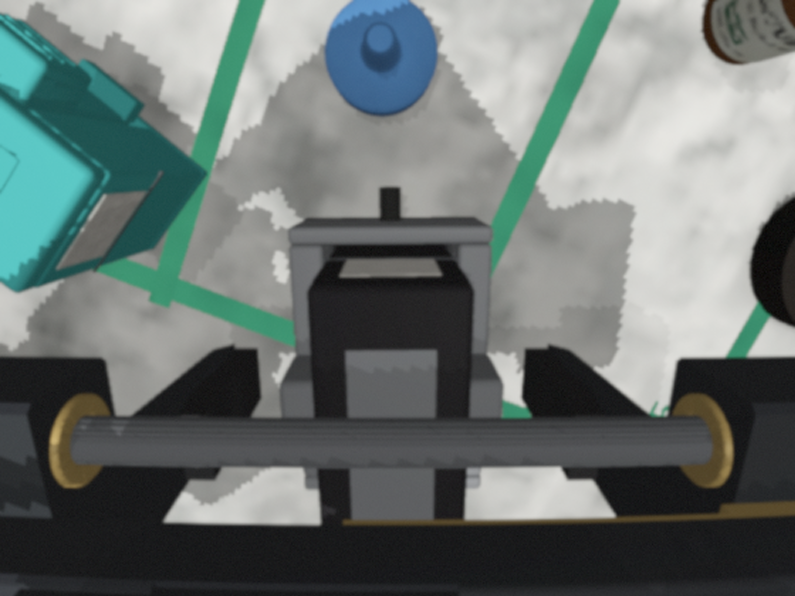

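The pack is centred between the fingers: button heads span x 283–502, fingers 259–523. Closing.

>>> carry_out --moves "0 0 0.001 0 0 0 0.3;0 0 0.001 0 0 0 0.3;0 0 0.001 0 0 0 0.3;0 0 0.001 0 0 0 0.3;0 0 0.001 0 0 0 0.3;0 0 0.001 0 0 0 0.3;0 0 0.001 0 0 0 0.3;0 0 0.001 0 0 0 0.3;0 0 0.001 0 0 0 0.3;0 0 0.001 0 0 0 0.3" --grip_force 25

```text
t: 3.95
tool_pos: [0.5672, -0.2942, 0.208]
eef_rot: [[0.927, 0.374, 0.001], [0.374, -0.927, -0.001], [0.0, 0.001, -1.0]]
contact_force: [-0.4, -0.9, 5.8]
gripper_width: 0.0389
gripper_force: 25.0
```

>>> carry_out --moves "0 0 -0.005 0 0 0 0.3;0 0 -0.012 0 0 0 0.3;0 0 -0.02 0 0 0 0.3;0 0 -0.03 0 0 0 0.3;0 0 -0.04 0 0 0 0.3;0 0 -0.05 0 0 0 0.3;0 0 -0.06 0 0 0 0.3;0 0 -0.07 0 0 0 0.3;0 0 -0.08 0 0 0 0.3;0 0 -0.08 0 0 0 0.3;0 0 -0.08 0 0 0 0.3" --grip_force 25

```text
t: 5.05
tool_pos: [0.5671, -0.2939, 0.2678]
eef_rot: [[0.927, 0.374, 0.0], [0.374, -0.927, -0.0], [0.0, 0.0, -1.0]]
contact_force: [-0.1, -0.6, -3.6]
gripper_width: 0.0397
gripper_force: 24.9
```

```bash
python3 - <<'E'
from h import *
c=save("wrist","pics/w3.png",scale=1.42); print(state()["contact_force"],state()["gripper_width"])
E
```

```text
[ 0.19841456  0.05483767 -2.4697405 ] 0.039493237479176206
```

View pics/w3.png

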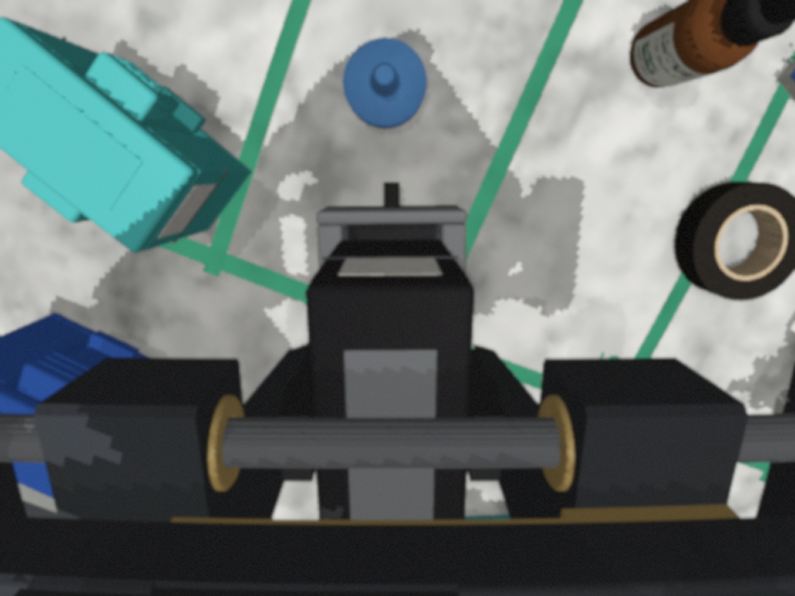

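The pack is out and the cradle stayed down. It sits in the hand as before (label at x 343–437). Next: compute the carry to the tray.

```bash
python3 - <<'E'
from h import *
rel([.471,.282,.36],70.5)
E
```

```text
shift share [ 0.1688 -0.7599 -0.1234] turn share [-2.000e-04  1.000e-04 -5.391e-01] mm [ 126.6 -569.9  -92.6]
```

>>> carry_out --moves "0 0 -0.03 0 0 0 0.3;0 0 -0.07 0 0 0 0.3;0.005 -0.02 -0.1 0 0 0 0.3;0.012 -0.055 -0.123 0 0 -0.02 0.3;0.022 -0.1 -0.123 0 0 -0.06 0.3;0.034 -0.15 -0.123 0 0 -0.1 0.3;0.045 -0.2 -0.123 0 0 -0.14 0.3;0.056 -0.25 -0.123 0 0 -0.18 0.3;0.067 -0.3 -0.123 0 0 -0.22 0.3;0.078 -0.35 -0.123 0 0 -0.26 0.3;0.089 -0.4 -0.123 0 0 -0.3 0.3;0.1 -0.45 -0.123 0 0 -0.34 0.3;0.111 -0.5 -0.123 0 0 -0.38 0.3;0.122 -0.55 -0.123 0 0 -0.42 0.3;0.133 -0.6 -0.123 0 0 -0.46 0.3;0.144 -0.65 -0.123 0 0 -0.5 0.3;0.155 -0.7 -0.123 0 0 -0.53 0.3;0.163 -0.735 -0.123 0 0 -0.54 0.3;0.169 -0.76 -0.123 0 0 -0.54 0.3;0.169 -0.76 -0.123 0 0 -0.54 0.3"

```text
t: 7.1
tool_pos: [0.4705, 0.2841, 0.3591]
eef_rot: [[0.33, 0.944, -0.001], [0.944, -0.33, 0.0], [0.0, -0.001, -1.0]]
contact_force: [-0.3, -0.2, -3.2]
gripper_width: 0.0392
gripper_force: 25.0
```

```bash
python3 - <<'E'
from h import *
c=save("wrist","pics/w4.png",scale=1.42); s=state(); print(s["contact_force"],s["gripper_width"],s["tool_pos"])
rel([.471,.282,.215],70.5)
E
```

```text
[ 0.17257906 -0.57582222 -3.72299198] 0.03942059128713581 [0.47071786 0.28292927 0.35902532]
shift share [-0.0008  0.0009  0.192 ] turn share [-0.0005  0.0007  0.0024] mm [ -0.6   0.7 144. ]
```

View pics/w4.png

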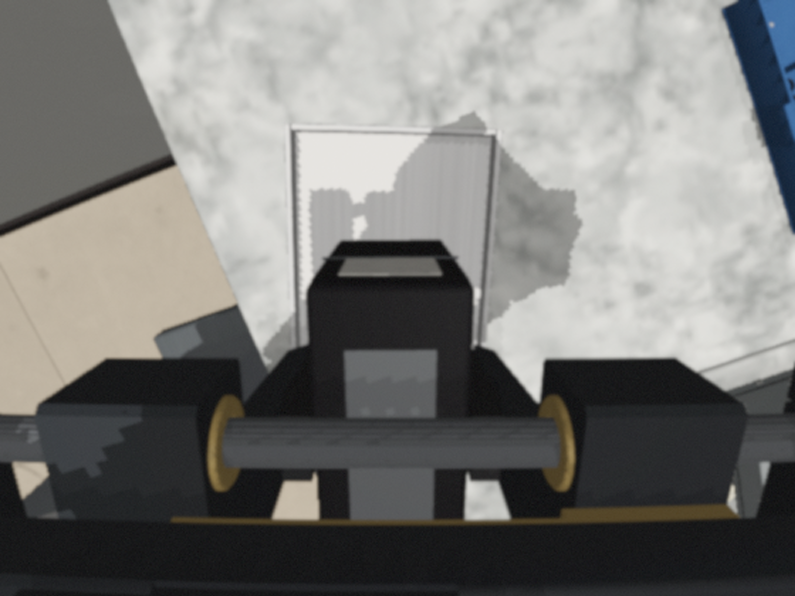

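Wrist view: the pack is held over the tray and laterally centred, with the tray's far corners at (292,128) and (497,132). I'll check the centre along the tray length, and lower in the meantime since the estimate is good to a centimetre.

```bash
python3 - <<'E'
from h import *
c=camera("wrist"); p=px2w(c,np.array([(292,128),(497,132)])/1.42,.022); print(p.round(3),np.linalg.norm(p[0]-p[1]))
x=(p[0]-p[1])[:2]; x/=np.linalg.norm(x); n=np.array([-x[1],x[0]]); m=p.mean(0)[:2]
k=m-.09*n*np.sign(n@[.33,.94]); print(k)
rel([*k,.215],70.5)
E
```

```text
[[0.442 0.391 0.022]
 [0.564 0.345 0.022]] 0.13100202008499093
[0.47146846 0.28389025]
shift share [2.700e-03 1.000e-04 1.921e-01] turn share [-0.0004  0.0009  0.0017] mm [  2.1   0.  144.1]
```

Centre confirmed. Lowering to about 9 mm above the floor, then the last part slowly.

>>> carry_out --moves "0 0 0.03 0 0 0 0.3;0 0 0.07 0 0 0 0.3;0 0 0.11 0 0 0 0.3;0 0 0.145 0 0 0 0.3;0 0 0.17 0 0 0 0.3;0 0 0.185 0 0 0 0.3;0 0 0.192 0 0 0 0.3;0 0 0.192 0 0 0 0.3;0 0 0.194 0 0 0 0.3;0 0 0.196 0 0 0 0.3;0 0 0.198 0 0 0 0.3;0 0 0.2 0 0 0 0.3;0 0 0.2 0 0 0 0.3;0 0 0.2 0 0 0 0.3"

```text
t: 8.6
tool_pos: [0.4712, 0.2821, 0.2097]
eef_rot: [[0.332, 0.943, 0.0], [0.943, -0.332, 0.0], [0.0, 0.0, -1.0]]
contact_force: [-0.2, 0.4, -3.4]
gripper_width: 0.0392
gripper_force: 25.0
```

>>> carry_out --moves "0 0 0.001 0 0 0 0.3;0 0 0.002 0 0 0 0.3;0 0 0.003 0 0 0 0.3;0 0 0.004 0 0 0 0.3;0 0 0.0045 0 0 0 0.3;0 0 0.005 0 0 0 0.3;0 0 0.005 0 0 0 0.3"

```text
t: 9.3
tool_pos: [0.4712, 0.2821, 0.2061]
eef_rot: [[0.333, 0.943, -0.0], [0.943, -0.333, -0.0], [-0.0, -0.0, -1.0]]
contact_force: [-0.6, -0.6, -0.6]
gripper_width: 0.0394
gripper_force: 25.0
```

Touching the floor: the load has dropped from -3.4 N to -0.6 N. A hair lower, then I'll release.

>>> carry_out --moves "0 0 0.001 0 0 0 0.3;0 0 0.0015 0 0 0 0.3;0 0 0.0015 0 0 0 0.3"

```text
t: 9.6
tool_pos: [0.4713, 0.2822, 0.206]
eef_rot: [[0.333, 0.943, -0.0], [0.943, -0.333, -0.0], [-0.0, -0.0, -1.0]]
contact_force: [-3.9, -2.3, 7.0]
gripper_width: 0.0392
gripper_force: 25.0
```

>>> carry_out --moves "0 0 0 0 0 0 0.6;0 0 0 0 0 0 0.8;0 0 0 0 0 0 1;0 0 0 0 0 0 1;0 0 0 0 0 0 1;0 0 0 0 0 0 1;0 0 0 0 0 0 1;0 0 0 0 0 0 1"

```text
t: 10.4
tool_pos: [0.4712, 0.2821, 0.2047]
eef_rot: [[0.333, 0.943, -0.0], [0.943, -0.333, -0.0], [-0.0, -0.0, -1.0]]
contact_force: [-0.0, -0.3, -0.5]
gripper_width: 0.0879
gripper_force: 0.0
```

>>> carry_out --moves "0 0 -0.01 0 0 0 1;0 0 -0.03 0 0 0 1;0 0 -0.06 0 0 0 1;0 0 -0.1 0 0 0 1;0 0 -0.15 0 0 0 1;0 0 -0.2 0 0 0 1;0 0 -0.2 0 0 0 1;0 0 -0.2 0 0 0 1;0 0 -0.2 0 0 0 1"

```text
t: 11.3
tool_pos: [0.4707, 0.2818, 0.3544]
eef_rot: [[0.333, 0.943, -0.001], [0.943, -0.333, -0.0], [-0.001, -0.001, -1.0]]
contact_force: [-1.0, 0.4, -0.2]
gripper_width: 0.0881
gripper_force: 0.0
```

```bash
python3 - <<'E'
from h import *
c=save("side","pics/s2.png",scale=1.42); s=state(); print(s["contact_force"],s["gripper_width"],s["tool_pos"])
E
```

```text
[-0.04021577 -0.34105401 -0.2779608 ] 0.08841397333085468 [0.47058821 0.28173472 0.35365271]
```

View pics/s2.png

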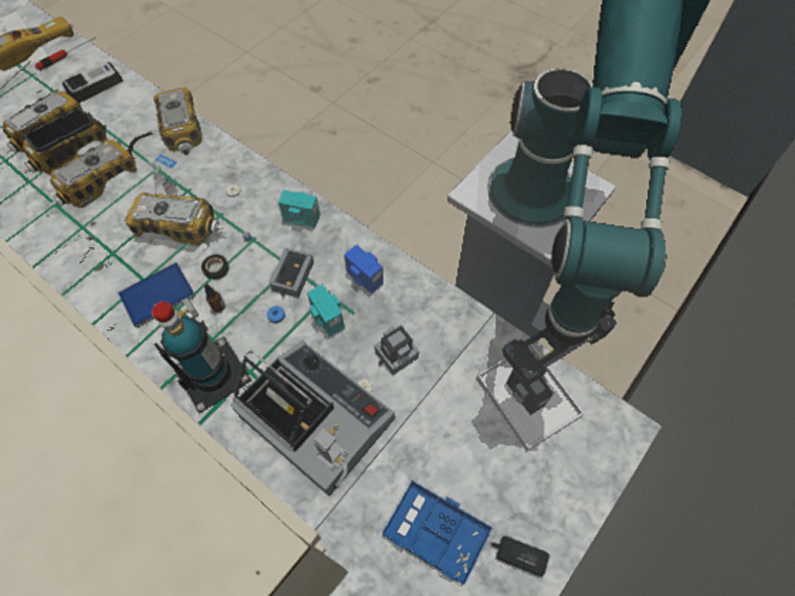

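The pack stands upright in the tray at (530,390), the large cradle at (292,272) is empty, the small pack at (397,348) is untouched, and the gripper is clear.

```bash
python3 -c "
from bench import *
print(close_job())"
```

```text
the job is handed in; nothing more can be done
None
```

The larger battery pack was unlatched, lifted out and set down upright in the metal tray, with the gripper clear and the job handed in about 11 s into the 42 s limit.

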